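Demagnetise a bushing: clear, switch on, hold the pulse button

ROBOT

A 7-joint arm with a two-finger parallel gripper is mounted at the origin on the work surface; the furniture and walls round the work are solid. World frame = base frame: x ahead of the robot, y to its left, z up, the work surface at z = 0. Lengths are in m, angles in rad, forces in N, time in s.
With the tool pointing down it reaches from about 0.4 to 0.85 m from the base axis. Payload 4.4 kg.
Tool frame: the origin (TCP) lies at the very end of the fingers, on their centre line; the grasp point (between the pads) lies 19 mm behind it; z points along the fingers, y is the direction in which the jaws open and shut (so a half turn about z gives the same grasp; the last joint's range is limited). The gripper opens to 94 mm and grips with 3 to 60 N. Pads are 16 mm wide; open, the fingers measure 119 mm over their backs; the gripper's body (75 mm by 177 mm) begins 78 mm behind the grasp point.
Start: joints at [1.217, 0.628, 0.038, 1.517, -0.027, 0.996, -0.02], TCP at [0.185, -0.623, 0.205] pointing down, gripper open.
Joint ranges: [-3.06, 3.06], [-0.37, 2.12], [-1.25, 1.32], [0.18, 2.47], [-1.1, 4.24], [0.23, 1.98], [-2.94, 2.94]. Speed limits (rad/s): [2.57, 2.57, 3.14, 3.14, 3.14, 3.14, 3.14].

INTERFACE

Orientations are given as a unit quaternion [x, y, z, w].
In Python, from workcell import r gives the robot as it stands. The module is installed in compiled form; this text tells all that it offers.
- The arm moves only by the tool carry_out, never from a script. Its arguments are lists of equal length, an entry for each row: "travel": the shift along the tool's x, y, z in cm, a list of three; "dr": the turn, a rotation vector about the tool's x, y, z in rad, a list of three. A call has 1 to 12 rows; each row is the pose to reach, as a shift and turn from the pose commanded when the call began, along the tool's axes at that moment; what a row does not reach only later rows make up. A row lasts 1/8 s, in which the tool goes at most 62.5 mm and 10.7 degrees, less where a joint would pass 70% of its speed; a pose out of reach is approached as far as the arm can. A call with a gripper value outside its range is refused whole. "fingers" is the opening in per cent of the stroke, from 0 (shut) to 100 (fully open), set as the call begins (left out, the last holds). The fingers move at their own pace and stop on an object; "squeeze" is the grip in N (left out, the last holds). Time passes only in rows, so rows that repeat a pose let the fingers close. It gives the time, the measured TCP pose, the force and the opening at its end, in the units of the state.
- r.read_state(): the state, without advancing time (a new reading comes with each control period).
- r.camera(name): name is "side" or "top"; returns a dict with "color" (384x512x3 uint8, red, green, blue), "fx", "fy", "cx", "cy" (pixels), "world_to_cam" (4x4, takes a point from world to camera coordinates). Camera axes: x right, y up, looking along -z (the intrinsics and any distortion apply to the point x, -y, -z); pixel columns grow to the right and rows downward; lengths in m; the calibration is good to about 2 mm. A picture is of the moment at which its call begins. There is no depth.
- r.finish_job(): hands the job in, once; it reports no verdict.
Trained networks look in a picture, given as the dict that the camera call returned (one of the last four; its "shot" number tells which), for a name from the list of things; names that differ only in an ending like _2 or _b are one class to them, and where a whole thing is asked for, a point or a joint stands for the part that bears it (a point fixed in the world has none). Each returns a list of dicts, best first, with "score" (0 to 1); they miss things now and then, are a little off and sometimes report something else, mostly with a low value. They report only what shows in the picture. A call takes as long as a camera call. They do not tell look-alikes from the thing itself.
- r.boxes_of(picture, target): "position" ([x, y, z] in m, in world coordinates, good to about 4 mm: the middle of the surface that is visible of it).
- r.spot_point(picture, target): "position" ([x, y, z] in m, in world coordinates, good to about 4 mm: a listed point, or the origin of a listed thing).
The state is a dict: "t": time; "q": joint angles; "dq": joint speeds; "joint_torque": joint torques, N m; "tool_pos": TCP position; "tcp_rot": TCP orientation; "ft_force": force on the tool from outside, world axes, zero at the start; "ft_torque": the same for the moment, N m; "width": opening from 0.0 (shut) to 1.0 (fully open).
Only numpy, scipy, OpenCV 4.12 (cv2) and the standard library are available. Lean on these libraries where they do the work, as an engineer would, in place of code of your own. Each camera call takes 0.05 s, during which the arm holds its last target.

TASK

Demagnetise the steel bushing that stands on the table demagnetiser, working its three controls with the closed fingertips: first press the square key fully in and let it come back out, then tip the rocker switch fully over by pushing its raised end down, and last press the big round button fully in and keep it pressed. The program finishes while the robot is still holding the round button in; press the key only while the rocker is still off, and the round button only after the rocker is on. Nothing is to be gripped, lifted or shifted: the bushing stays upright on its pad and the other things stay where they are.

Things in the scene. Friction and masses are not known exactly. Their poses are not given: they have to be found in the camera images.
- demagnetiser: Grey fixed unit, 120 (x) x 330 (y) x 60 mm high; origin at the centre of its underside, x points away from the robot. On its top three control modules (grey bezels 76 x 52 mm) stand in a row along its y, 65 mm apart (y = -130, -65, 0 mm), in an order that changes; at y = +95 mm a steel pad with three small studs, tops 66 mm above the worktop, carries the bushing.
- square_key_top (a point): Centre of the top face of the square key: black plastic, 27 x 27 mm, the face 22 mm above the unit's top plate (82 mm above the worktop) when out. Moves with the key. z up, x and y along the unit's.
- square_key (a joint): Travel of the square key, m: 0 = out, 0.007 = fully in (straight down). A spring returns it; it takes about 1 N to start and 4.5 N to hold fully in.
- rocker_raised_end (a point): Point on top of the far half of the rocker, 25 mm from the hinge (its end is at 31 mm). The rocker: black paddle 62 mm (unit's x) x 32 mm, a shallow V, hinged across its middle 16 mm above the unit's top plate. At first the half away from the robot stands up, this point about 28 mm above the plate; fully over it lies some 11 mm lower. Moves with the rocker.
- rocker (a joint): Angle of the rocker, rad: 0 = off (far half up), 0.44 = on (far half fully down); grows as the far half goes down. Held by friction (about 2 N at its far half) and stays where it is left.
- round_button_top (a point): Centre of the top face of the big round button: black plastic mushroom head 44 mm in diameter, the face 27 mm above the unit's top plate (87 mm above the worktop) when out. Moves with the button. z up.
- round_button (a joint): Travel of the round button, m: 0 = out, 0.007 = fully in (straight down). A spring returns it; it takes about 1 N to start and 4.5 N to hold fully in.
- bushing_center (a point): Centre, half-way up, of the loose turned steel bushing (52 mm diameter, 75 mm high, about 0.18 kg) that stands upright on three low studs of the unit's pad, its top 141 mm above the worktop; z along its axis. Only to be left standing.
- micrometer: Loose micrometer, 49 x 131 x 19 mm, lying flat to the right of the unit; origin at the centre of its underside, long along its y. Bystander.
- cast_frame: Loose die-cast aluminium frame, 99 x 113 x 30 mm, lying flat to the right of the unit; origin at the centre of its underside. Bystander.
Not all that is in view belongs to the job. Of the things that look like the part that bears bushing_center, the largest one is meant.

How it is judged:
On the way, in this order (a step that is already met when the one before it is completed fails the run):
1. the square key is pressed in with the rocker still off (value of joint square_key above 0.005 m and value of joint rocker below 0.1 rad), for 0.1 s.
2. the key is out again and the rocker is tipped fully on (value of joint square_key below 0.0015 m and value of joint rocker above 0.36 rad), for 0.2 s.
3. the round button is pressed in with the rocker on (value of joint round_button above 0.005 m and value of joint rocker above 0.36 rad), for 0.2 s.
At the end, for the whole second after the job is handed in: The round button is held in (more than 5 of its 7 mm), the rocker is on (beyond 0.36 of 0.44 rad), the square key is out (within 1.5 mm), the bushing stands upright within 10 mm of its place, and the bystanders are within 15 mm of theirs (all of step 3 and value of joint square_key below 0.0015 m and angle between bushing_center's own z axis and vertical below 0.1 rad and distance of bushing_center from where it was at the start of the episode below 0.01 m and distance of each of micrometer, cast_frame from where it was at the start of the episode below 0.015 m); the arm keeps its last pose, push and grip.
It fails at once if the round button is pressed while the rocker is not on (value of joint round_button above 0.003 m and value of joint rocker below 0.3 rad).
It fails at once if the square key is pressed after the rocker has been tipped (value of joint square_key above 0.003 m and value of joint rocker above 0.2 rad).
It fails at once if the bushing is lifted, shifted by more than 10 mm or tipped (distance of bushing_center from where it was at the start of the episode above 0.01 m or angle between bushing_center's own z axis and vertical above 0.2 rad).
It fails at once if a bystander is shifted by more than 15 mm (distance of any of micrometer, cast_frame from where it was at the start of the episode above 0.015 m).
It also fails if it takes over 35 s, if anything falls off the work surface, if the arm or the gripper's body presses on something with over 40 N, if the wrist force passes 120 N, or if a joint passes its speed limit or range.

## Working session

There is one attempt and no reset: what is moved stays moved. The work goes in short steps, Python scripts to look and compute and a tool call to move; the robot and the scene stay as the last step left them, time stands still between calls to the robot, and variables do not carry over. Pictures are saved under pics/ and viewed, and the job is handed in when it is done.

Besides the shell and the picture viewer there is one more tool, called after "Request:" as name(argument=value, ...) on one line, values as JSON. carry_out: Moves the arm, as the interface text tells. Its arguments: {"type":"object","properties":{"travel":{"type":"array"},"dr":{"type":"array"},"fingers":{"type":"number"},"squeeze":{"type":"number"}},"required":["travel","dr"]}

```bash
mkdir -p pics
python3 - <<'E'
from workcell import r
import cv2,numpy as np
s=r.read_state();print(s)
for n in("side","top"):
    p=r.camera(n);cv2.imwrite(f"pics/{n}0.png",p["color"][:,:,::-1])
    print(n,p["fx"],p["fy"],p["cx"],p["cy"],np.round(p["world_to_cam"],4).tolist(),[k for k in p])
    for t in["demagnetiser","square_key_top","rocker_raised_end","round_button_top","bushing_center","micrometer","cast_frame"]:
        print(t,[(np.round(d["position"],3).tolist(),round(d["score"],2)) for d in r.spot_point(p,t)][:4])
print(r.read_state()["t"])
E
```

```text
{'t': 0.0, 'q': array([ 1.21721539,  0.62933944,  0.03846062,  1.51833021, -0.02699359,
        0.99630981, -0.02003638]), 'dq': array([ 0.00139189, -0.00017336, -0.0013627 , -0.00011994, -0.00029945,
       -0.0001631 ,  0.00031618]), 'joint_torque': array([ 3.18863040e-04, -5.49719739e+01,  1.14386179e+00, -1.86635345e+01,
       -5.21998911e-02,  2.35866319e-02,  1.56453802e-04]), 'tool_pos': array([ 0.18431562, -0.62263627,  0.2045709 ]), 'tcp_rot': array([ 9.89668564e-01,  1.43371063e-01, -1.53710204e-04, -9.21406514e-04]), 'ft_force': array([-0.21145375, -0.1021401 , -0.39046616]), 'ft_torque': array([-0.02418114, -0.01327249,  0.00866734]), 'width': 1.0042570043941972}
side 389.19223577215894 389.19223577215894 251.03268376021805 190.52523223930572 [[-0.7982, -0.6024, -0.0065, 0.382], [0.3726, -0.5021, 0.7804, -0.2547], [-0.4734, 0.6204, 0.6252, -0.8396], [0.0, 0.0, 0.0, 1.0]] ['color', 'fx', 'fy', 'cx', 'cy', 'world_to_cam', 'shot']
demagnetiser [([0.467, 0.138, -0.001], 0.87)]
square_key_top [([0.47, 0.231, 0.102], 0.69), ([0.466, 0.134, 0.082], 0.47), ([0.48, -0.003, 0.085]
[... 289 characters left out ...]
 0.0], 0.83)]
top 478.89629131765577 478.89629131765577 258.34173610544076 193.45720826299845 [[0.0166, -0.9999, -0.0017, -0.0176], [0.9864, 0.0161, 0.1637, -0.4672], [-0.1636, -0.0044, 0.9865, -1.135], [0.0, 0.0, 0.0, 1.0]] ['color', 'fx', 'fy', 'cx', 'cy', 'world_to_cam', 'shot']
demagnetiser [([0.469, 0.137, -0.0], 0.81), ([0.475, 0.23, 0.102], 0.31)]
square_key_top [([0.466, 0.137, 0.085], 0.52)]
rocker_raised_end [([0.477, 0.003, 0.086], 0.76)]
round_button_top [([0.464, 0.07, 0.09], 0.73)]
bushing_center [([0.594, 0.277, 0.025], 0.81), ([0.473, 0.232, 0.106], 0.69), ([0.343, 0.18, 0.028], 0.57)]
micrometer [([0.398, -0.291, -0.003], 0.87)]
cast_frame [([0.447, -0.18, 0.002], 0.89)]
0.8
```

View images.

Run:
```python
import cv2,numpy as np
a=cv2.imread("pics/side0.png");b=cv2.imread("pics/top0.png")
cv2.imwrite("pics/top0b.png",cv2.resize(b,(800,600)));cv2.imwrite("pics/side0b.png",cv2.resize(a,(800,600)))
```

```text
(no output)
```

View pics/top0b.png

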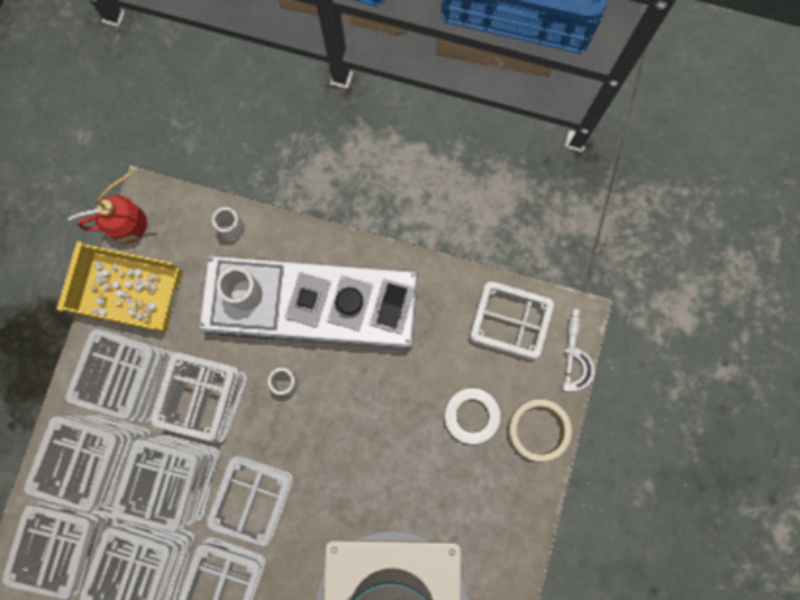

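View pics/side0b.png

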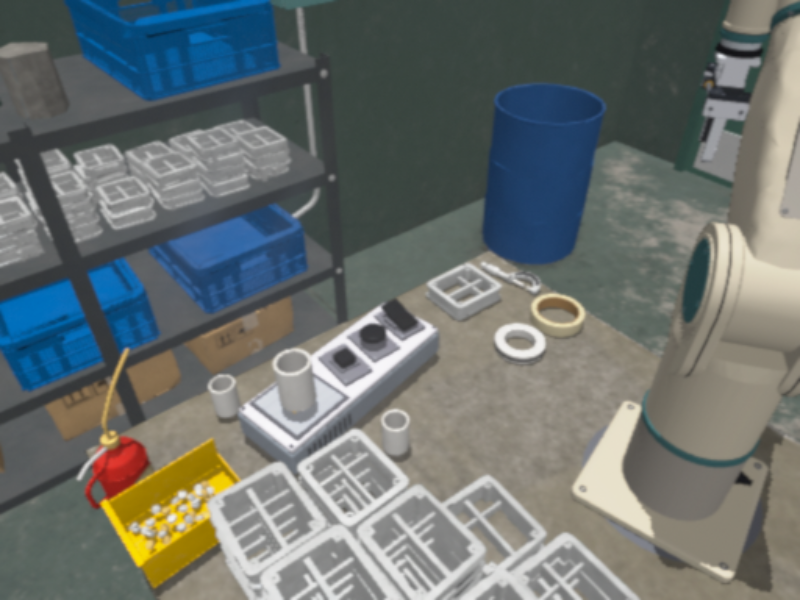

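Run:
```python
import cv2,numpy as np
a=cv2.imread("pics/side0.png");b=cv2.imread("pics/top0.png")
cv2.imwrite("pics/top0c.png",cv2.resize(b[155:230,125:275],(800,400),interpolation=cv2.INTER_CUBIC))
cv2.imwrite("pics/side0c.png",cv2.resize(a[180:300,145:295],(750,600),interpolation=cv2.INTER_CUBIC))
```

```text
(no output)
```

View pics/top0c.png

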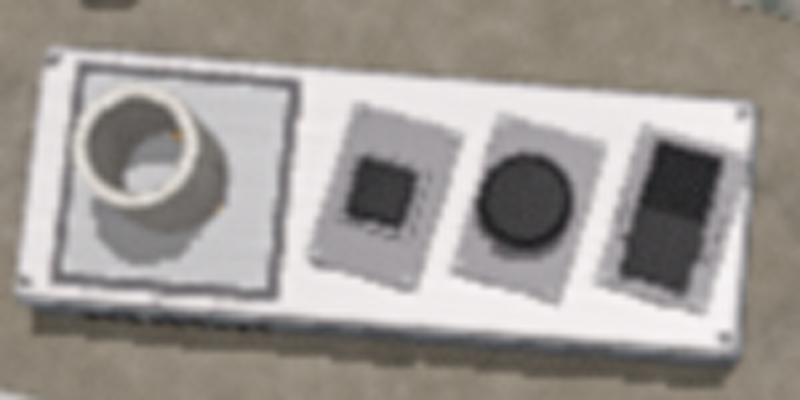

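View pics/side0c.png

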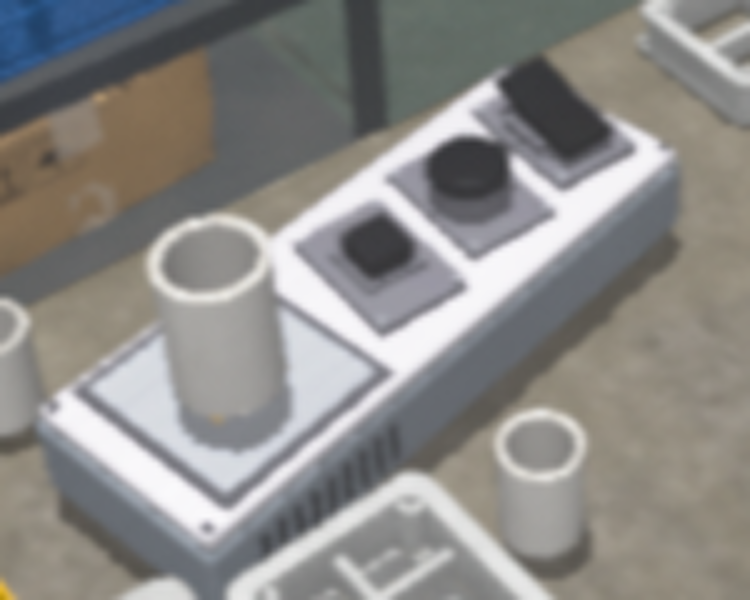

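```bash
cat > h.py <<'E'
import numpy as np
from scipy.spatial.transform import Rotation as R
T=dict(top=(478.896,258.342,193.457,np.array([[0.0166,-0.9999,-0.0017,-0.0176],[0.9864,0.0161,0.1637,-0.4672],[-0.1636,-0.0044,0.9865,-1.135]])),
side=(389.192,251.033,190.525,np.array([[-0.7982,-0.6024,-0.0065,0.382],[0.3726,-0.5021,0.7804,-0.2547],[-0.4734,0.6204,0.6252,-0.8396]])))
def bp(c,u,v,z):
    f,cx,cy,M=T[c];d=M[:,:3].T@np.array([(u-cx)/f,-(v-cy)/f,-1]);o=-M[:,:3].T@M[:,3]
    return o+d*(z-o[2])/d[2]
E
python3 - <<'E'
from h import *
C=lambda x,y:(125+x/5.333-.4,155+y/5.333-.4)
S=lambda x,y:(145+x/5-.4,180+y/5-.4)
for n,p,z in[("key",(382,192),.082),("btn",(525,200),.087),("rockfarend",(690,147),.091),("rockmid",(672,213),.076),("rocknear",(655,285),.075),("bezelTL",(360,103),.062),("bezelBL",(312,262),.062),("bezelTR",(463,130),.062),("bezelBR",(417,290),.062),
 ("unitTL",(48,47),.06),("unitTR",(755,105),.06),("unitBR",(740,355),.06),("unitBL",(18,300),.06)]:
    print(n,bp("top",*C(*p),z).round(4))
for n,p,z in[("key",(378,238),.082),("btn",(467,160),.087),("rockmid",(562,105),.076)]:
    print(n,bp("side",*S(*p),z).round(4))
E
```

```text
key [0.4647 0.1367 0.082 ]
btn [0.4613 0.0728 0.087 ]
rockfarend [0.4854 0.0005 0.091 ]
rockmid [0.4583 0.0082 0.076 ]
rocknear [0.4261 0.0151 0.075 ]
bezelTL [0.5088 0.1509 0.062 ]
bezelBL [0.4357 0.1696 0.062 ]
bezelTR [0.4971 0.1038 0.062 ]
bezelBR [0.4238 0.122  0.062 ]
unitTL [0.533  0.2945 0.06  ]
unitTR [ 0.5112 -0.0282  0.06  ]
unitBR [ 0.3972 -0.0231  0.06  ]
unitBL [0.4166 0.301  0.06  ]
key [0.465  0.1384 0.082 ]
btn [0.4621 0.0742 0.087 ]
rockmid [0.4571 0.002  0.076 ]
```

```bash
cat >> h.py <<'E'
def show(pts,s=None):
    if s is None:
        from workcell import r
        s=r.read_state()
    Rm=R.from_quat(s["tcp_rot"]);p=s["tool_pos"]
    print("t",s["t"],"pos",p.round(4),"x",Rm.as_matrix()[:,0].round(3),"y",Rm.as_matrix()[:,1].round(3),"F",s["ft_force"].round(1),"w",round(s["width"],3))
    for q in pts: print(q,(Rm.inv().apply(np.array(q)-p)*100).round(2))
E
python3 - <<'E'
from h import *
show([(.33,-.5,.205),(.45,-.35,.205),(.5,-.15,.205),(.465,.137,.205),(.465,.137,.10)])
E
```

```text
t 0.8 pos [ 0.1845 -0.6233  0.2055] x [0.959 0.284 0.   ] y [ 0.284 -0.959  0.   ] F [0.8 0.1 0.5] w 1.002
(0.33, -0.5, 0.205) [17.45 -7.69  0.05]
(0.45, -0.35, 0.205) [ 33.21 -18.67   0.05]
(0.5, -0.15, 0.205) [ 43.68 -36.43   0.05]
(0.465, 0.137, 0.205) [ 4.847e+01 -6.495e+01  5.000e-02]
(0.465, 0.137, 0.1) [ 48.47 -64.95  10.55]
```

Request:
carry_out(travel=[[17.5,-7.7,0],[17.5,-7.7,0],[17.5,-7.7,0],[33.2,-18.7,0],[33.2,-18.7,0],[33.2,-18.7,0],[43.7,-36.4,0],[43.7,-36.4,0],[43.7,-36.4,0],[48.5,-65,0],[48.5,-65,0],[48.5,-65,0]], dr=[[0,0,0],[0,0,0],[0,0,0.1],[0,0,0.2],[0,0,0.3],[0,0,0.4],[0,0,0.53],[0,0,0.53],[0,0,0.53],[0,0,0.53],[0,0,0.53],[0,0,0.53]], fingers=0, squeeze=20)

```text
t: 2.3
tool_pos: [0.4765, 0.014, 0.2058]
tcp_rot: [0.993, -0.121, 0.001, -0.0]
ft_force: [1.4, -0.1, -0.6]
width: 0.006
```

Run:
```python
from h import *
show([(.465,.137,.205),(.465,.137,.10)])
```

```text
t 2.3 pos [0.4765 0.014  0.2058] x [ 0.971 -0.24   0.001] y [-0.24  -0.971 -0.   ] F [ 1.4 -0.1 -0.6] w 0.006
(0.465, 0.137, 0.205) [ -4.07 -11.67   0.08]
(0.465, 0.137, 0.1) [ -4.08 -11.66  10.58]
```

Request:
carry_out(travel=[[-4.1,-11.7,0],[-4.1,-11.7,0],[-4.1,-11.7,5],[-4.1,-11.7,10.5],[-4.1,-11.7,10.5],[-4.1,-11.7,10.5]], dr=[[0,0,0],[0,0,0],[0,0,0],[0,0,0],[0,0,0],[0,0,0]])

```text
t: 3.05
tool_pos: [0.466, 0.1354, 0.1019]
tcp_rot: [0.993, -0.121, 0.001, -0.0]
ft_force: [0.6, -0.0, 0.1]
width: 0.004
```

Run:
```python
from h import *
from workcell import r
import cv2
show([(.465,.137,.10)])
A=r.camera("top")["color"][150:240,120:280,::-1];B=r.camera("side")["color"][150:280,145:335,::-1]
cv2.imwrite("pics/k1.png",np.vstack([cv2.resize(A,(520,292)),cv2.resize(B,(520,300))]))
```

```text
t 3.05 pos [0.466  0.1354 0.1019] x [ 0.971 -0.24   0.002] y [-0.24  -0.971 -0.001] F [ 0.6 -0.   0.1] w 0.004
(0.465, 0.137, 0.1) [-0.14 -0.13  0.19]
```

View pics/k1.png

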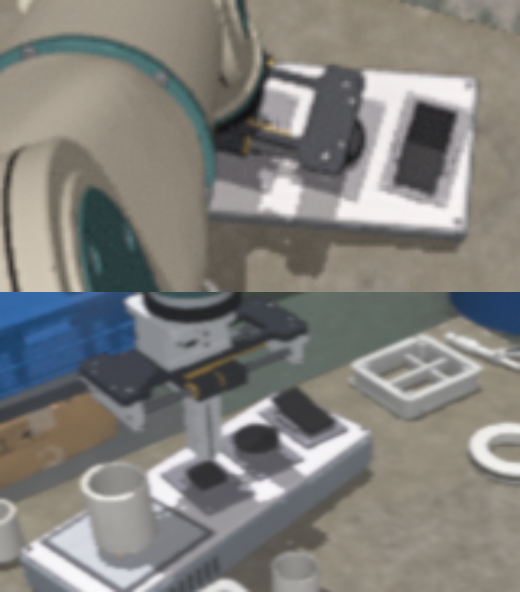

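Request:
carry_out(travel=[[0,0,1.5],[0,0,2.1],[0,0,2.5],[0,0,2.8],[0,0,2.8],[0,0,2.8]], dr=[[0,0,0],[0,0,0],[0,0,0],[0,0,0],[0,0,0],[0,0,0]])

```text
t: 3.9
tool_pos: [0.466, 0.1356, 0.0748]
tcp_rot: [0.993, -0.121, 0.001, -0.001]
ft_force: [-4.1, -0.2, 21.1]
width: 0.005
```

Request:
carry_out(travel=[[0,0,-4],[0,0,-4.5],[2.2,6,-4.5],[4.5,12.7,-4.5],[4.5,12.7,-4.5],[4.5,12.7,-3.5],[4.5,12.7,-3.0],[4.5,12.7,-3.0]], dr=[[0,0,0],[0,0,0],[0,0,0],[0,0,0],[0,0,0],[0,0,0],[0,0,0],[0,0,0]])

```text
t: 4.9
tool_pos: [0.4774, 0.0031, 0.1017]
tcp_rot: [0.993, -0.119, -0.001, -0.0]
ft_force: [-0.2, -0.2, 0.4]
width: 0.001
```

Run:
```python
from h import *
from workcell import r
import cv2
show([(.479,.001,.10)])
P=r.camera("top");A=P["color"][150:240,120:280,::-1];B=r.camera("side")["color"][150:280,145:335,::-1]
cv2.imwrite("pics/k2.png",np.vstack([cv2.resize(A,(520,292)),cv2.resize(B,(520,300))]))
for t in["square_key_top","round_button_top"]:print(t,[(np.round(d["position"],3).tolist(),round(d["score"],2)) for d in r.spot_point(P,t)][:4])
```

```text
t 4.9 pos [0.4774 0.0031 0.1017] x [ 0.972 -0.237 -0.002] y [-0.237 -0.972 -0.   ] F [-0.2 -0.2  0.4] w 0.001
(0.479, 0.001, 0.1) [0.21 0.17 0.16]
square_key_top []
round_button_top [([0.446, -0.181, 0.001], 0.23)]
```

View pics/k2.png

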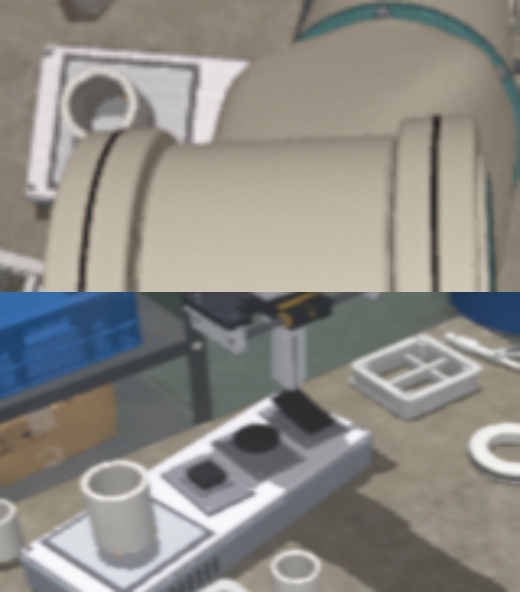

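Request:
carry_out(travel=[[0.3,0.1,0],[0.3,0.1,1.0],[0.3,0.1,1.5],[0.3,0.1,1.9],[0.3,0.1,2.3],[0.3,0.1,2.6],[0.3,0.1,2.6],[0.3,0.1,2.6]], dr=[[0,0,0],[0,0,0],[0,0,0],[0,0,0],[0,0,0],[0,0,0],[0,0,0],[0,0,0]])

```text
t: 6.1
tool_pos: [0.4817, -0.0006, 0.0779]
tcp_rot: [0.993, -0.121, 0.001, -0.0]
ft_force: [-0.1, -0.3, 16.0]
width: 0.007
```

Request:
carry_out(travel=[[0,0,-3],[0,0,-4.5],[-3.7,-6.6,-4.5],[-3.7,-6.6,-4.5],[-3.7,-6.6,-4.0],[-3.7,-6.6,-3.5],[-3.7,-6.6,-3.5]], dr=[[0,0,0],[0,0,0],[0,0,0],[0,0,0],[0,0,0],[0,0,0],[0,0,0]])

```text
t: 6.98
tool_pos: [0.4604, 0.071, 0.1108]
tcp_rot: [0.993, -0.122, -0.001, 0.001]
ft_force: [0.4, 0.9, -0.5]
width: 0.006
```

Run:
```python
from h import *
from workcell import r
import cv2
show([(.462,.0725,.10)])
P=r.camera("top");A=P["color"][150:240,120:280,::-1];B=r.camera("side")["color"][150:280,145:335,::-1]
cv2.imwrite("pics/k3.png",np.vstack([cv2.resize(A,(520,292)),cv2.resize(B,(520,300))]))
```

```text
t 6.975 pos [0.4604 0.071  0.1108] x [ 0.97  -0.242 -0.001] y [-0.242 -0.97   0.001] F [ 0.4  0.9 -0.5] w 0.006
(0.462, 0.0725, 0.1) [ 0.12 -0.19  1.08]
```

View pics/k3.png

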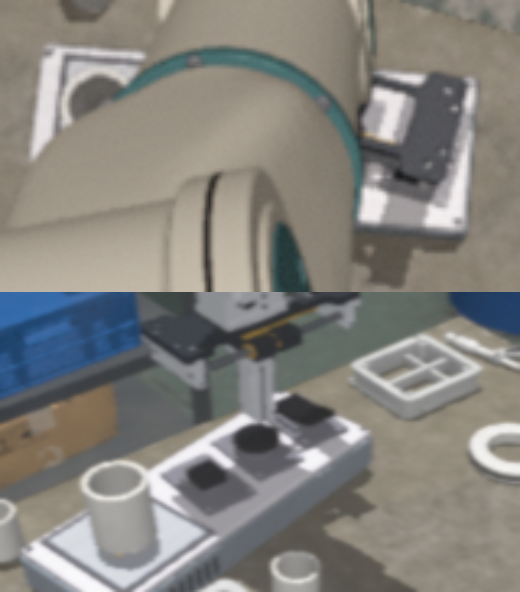

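The side view shows the rocker over, with its far half down at (300,410). The key is out at (208,475), and the tip is above the round button at (255,425).

Request:
carry_out(travel=[[0.1,-0.2,1.5],[0.1,-0.2,2.3],[0.1,-0.2,2.7],[0.1,-0.2,3.0],[0.1,-0.2,3.2],[0.1,-0.2,3.2],[0.1,-0.2,3.2]], dr=[[0,0,0],[0,0,0],[0,0,0],[0,0,0],[0,0,0],[0,0,0],[0,0,0]])

```text
t: 7.95
tool_pos: [0.4618, 0.0742, 0.0802]
tcp_rot: [0.993, -0.121, -0.0, -0.0]
ft_force: [-2.7, -0.2, 9.2]
width: 0.005
```

Run:
```python
from h import *
from workcell import r
import cv2
P=r.camera("side")
cv2.imwrite("pics/k4.png",cv2.resize(P["color"][150:300,145:345,::-1],(800,600)))
show([])
for t in["bushing_center","micrometer","cast_frame"]:print(t,[(np.round(d["position"],3).tolist(),round(d["score"],2)) for d in r.spot_point(P,t)][:4])
```

```text
t 8.0 pos [0.4618 0.0742 0.0802] x [ 0.971 -0.24  -0.   ] y [-0.24  -0.971 -0.   ] F [-1.5 -0.8  9.4] w 0.007
bushing_center [([0.588, 0.272, 0.027], 0.77), ([0.34, 0.173, 0.031], 0.64), ([0.471, 0.231, 0.102], 0.58)]
micrometer [([0.4, -0.288, -0.001], 0.82)]
cast_frame [([0.445, -0.183, -0.0], 0.63)]
```

View pics/k4.png

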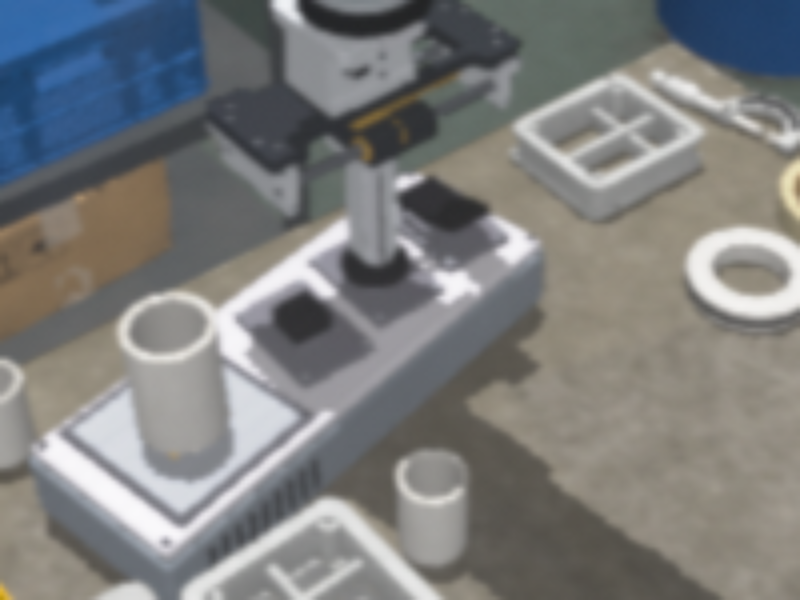

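The round button sits low under the tip at (375,265), the key is out at (303,315) and the rocker is over at (440,205). The force is 9.4 N, above the 4.5 N hold force, and the tip is at z = 0.080, so the button is on its stop.

Run:
```python
from workcell import r
print(r.finish_job())
s=r.read_state();print(s["t"],s["tool_pos"],s["ft_force"])
```

```text
the job is handed in; nothing more can be done
None
the job is handed in; nothing more can be done
```

I worked the three controls in order with the closed fingertips and handed the job in at about 8 s, with the robot still holding the round button in. `finish_job` reports no verdict, and the joint values can't be read directly, so these checks come from tip height, force and the camera pictures:

- **Square key:** the tip stopped at z = 0.0748 m with 21 N, which is the key's stop. The next picture showed it back out.
- **Rocker:** the tip stopped at z = 0.078 m with 16 N. The next picture showed its far half down.
- **Round button:** it is held at z = 0.080 m, 7 mm in, with about 9 N against the 4.5 N needed.
- **Bushing, micrometer and cast frame:** their last detected positions are within about 5 mm of the first ones, which is roughly the detector's accuracy. The bushing is the largest of three look-alikes, standing on the pad, and looked upright in the last picture.

One query for the key and round button from the top camera, made while the arm covered them, found nothing useful. I relied on the side picture instead. No other check failed or disagreed.

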